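# Lock the paper trimmer's arm down with its pin

## Robot

A 7-joint arm with a two-finger parallel gripper is mounted at the origin on the work surface; the furniture and walls round the work are solid. World frame = base frame: x ahead of the robot, y to its left, z up, the work surface at z = 0. Lengths are in m, angles in rad, forces in N, time in s.
With the tool pointing down it reaches from about 0.425 to 1.025 m from the base axis. Payload 9.4 kg.
Tool frame: the origin (TCP) lies at the very end of the fingers, on their centre line; the grasp point (between the pads) lies ctrl.tcp_to_grasp behind it (ctrl.tcp_to_grasp is the distance from the TCP to the grasp point, in m); z points along the fingers, y is the line along which they close (so a half turn about z gives the same grasp; the last joint's range is limited). The gripper opens to 93 mm and grips with 3 to 60 N. Pads are 15 mm wide; open, the fingers measure 128 mm over their backs; the gripper's body (75 mm by 188 mm) begins 65 mm behind the grasp point.
Start: joints at [-1.291, 0.599, -0.003, 1.599, 0.002, 0.943, -0.08], TCP at [0.253, 0.679, 0.219] pointing down, gripper open.
Joint ranges: [-2.57, 2.57], [-0.35, 1.97], [-1.29, 1.29], [0.11, 2.56], [-1.05, 4.19], [0.11, 1.86], [-2.63, 2.63]. Speed limits (rad/s): [2.22, 2.22, 3.01, 3.01, 3.14, 3.14, 3.14].

## Interface

Orientations are given as a rotation vector (axis times angle).
In Python, from bench import ctrl gives the robot as it stands. Calls block until the motion is done:
- ctrl.move_ptp(position, orientation): joint-space move of the TCP to a pose.
- ctrl.servo_line(position, rot=None, rate=0.15, contact_N=None): straight line of the TCP; rot=None keeps the orientation; rate is the mean speed in m/s. With contact_N (N) it stops when the force on the tool has changed by that much, and returns True; else False.
- ctrl.move_j(angles): joint-space move.
- ctrl.command_gripper(opening, force=None): finger opening in m; force is the grip in N (None keeps the last); returns when the fingers have stopped.
- ctrl.sleep(seconds).
- ctrl.inverse_kinematics(position, orientation): joint angles nearest the present ones, or None.
- ctrl.camera(name): name is "scene" or "top"; returns (picture, depth): 420x560x3 uint8, blue, green, red; 420x560 float32, m along the optical axis (not along the pixel's ray), 0 where there is no reading.
- ctrl.camera_info(name): a dict with "K" (3x3 intrinsics, pixels), "R" (3x3) and "t" (3): a world point X has camera coordinates R X + t. Camera axes: x right, y down, z forward; pixel columns grow to the right and rows downward; lengths in m; the calibration is good to about 2 mm. A picture is of the moment at which its call begins. camera_info takes no time and is no camera call.
A pose or a line that the arm cannot do raises ctrl.MotionError and nothing moves.
- ctrl.close_job(): hands the job in; it is judged then, once.
Trained networks look in the newest picture that a camera, given by its name, has taken for a name from the list of things; names that differ only in an ending like _2 or _b are one class to them, and where a whole thing is asked for, a point or a joint stands for the part that bears it (a point fixed in the world has none). Each returns a list of dicts, best first, with "confidence" (0 to 1); they miss things now and then, are a little off and sometimes report something else, mostly with a low value. They report only what shows in the picture. A call takes as long as a camera call.
- ctrl.search_frame(camera, thing): "uv" ([column, row] in pixels, amid what is visible of it).
Readings, each from a call of its own:
- ctrl.get_clock(): time.
- ctrl.get_joint_positions(): joint angles.
- ctrl.get_qvel(): joint speeds.
- ctrl.get_joint_torque(): joint torques, N m.
- ctrl.get_tool_pos(): TCP position.
- ctrl.get_eef_rot(): TCP orientation.
- ctrl.get_ft_force(): force on the tool from outside, world axes, zero at the start.
- ctrl.get_ft_torque(): the same for the moment, N m.
- ctrl.get_finger_gap(): finger opening in m.
- ctrl.get_gripper_force(): force on a finger pad.
Only numpy, scipy, OpenCV 4.12 (cv2) and the standard library are available. Lean on these libraries where they do the work, as an engineer would, in place of code of your own. Each camera call takes 0.05 s, during which the arm holds its last target. There are 200 camera calls.

## Task

Put the paper trimmer away safely: swing its blade arm all the way down, then push the red-headed lock pin, nose first, through the fork and the arm's lug from the outer side until its head sits flush against the fork. Leave the pin in place and do not disturb the things lying around, the pad on the trimmer included.

Things in the scene. Friction and masses are not known exactly. Their poses are not given: they have to be found in the camera images.
- trimmer: desk paper trimmer, grey bed 240 x 132 mm, 26 mm high. Origin under the bed's centre, z up; the arm lies along its +y edge, handle at -x, pivot at x 95 y 75 z 75 mm. Near the handle a fixed steel fork: two 8 mm cheeks, tops round, at y 61-69 and 81-89; 13 mm holes along y at x -100 z 75. A spring ball in the inner cheek grips the pin: pushing it home takes some 10-22 N, most over the last 25 mm.
- blade_arm (a joint): angle of the green blade arm about its pivot (rad), growing as the handle rises; 0.35-0.62 at the start, 0 all the way down on its hard stop, level at 0.0085. It stays where it is left (1-5 N at the handle moves it). Down on the stop its hole stands 1.7 mm below the fork's; the pin's round nose lifts it into line as it is pushed through, and the arm's weight then rests on the pin.
- handle_top (a point): point on top of the arm's black round handle (25 mm thick, 72 mm long), middle of its length, 265 mm from the pivot and 12.5 mm above the handle's axis; push down here to lower the arm
- lug_hole (a point): centre of the 13 mm hole in the arm's lug, a round green eye 34 mm across and 10 mm thick, 195 mm from the pivot; with the arm down it stands in the fork's gap
- fork_mouth (a point): centre of the fork hole's mouth on the outer (+y) face of the outer cheek, on the side away from the bed; the pin goes in here along the trimmer's -y, and its head ends flush on this face
- lock_pin: lock pin: steel shank 12 mm thick, 52 mm long with a ball-round nose, red head 20 mm across and 6 mm thick. Origin on its axis at the head's underside, x axis towards the nose. It lies on the table on head rim and nose, so its axis dips 5 degrees towards the nose. Held near the head it goes 30 mm in before the fingers meet the fork; the rest is a push on the head.
- pin_tip (a point): tip of the pin's nose, 52 mm from the head's underside
- receipt_pad: receipt pad, 150 x 93 x 10 mm, white with a red edge, lying on the trimmer's bed; leave alone. Origin under its centre
- side_pliers: orange side cutters, 142 x 41 x 12 mm, lying on the table left of the pin; leave alone
- eraser: blue and white eraser, 19 x 42 x 12 mm, lying on the table; leave alone
- staples_box: green box of staples, 36 x 58 x 24 mm; leave alone

How it is judged:
By the outcome, as a careful person would: the job done as asked, in the order asked, and still so for the second after the job is handed in, with the robot touching nothing.
It also fails if it takes over 72 s, if anything falls off the work surface, if the arm or the gripper's body presses on something with over 40 N, if the wrist force passes 120 N, or if a joint passes its speed limit or range.

## Working session

There is one attempt and no reset: what is moved stays moved. The work goes in short steps, each a Python script; the robot and the scene stay as the last script left them, time stands still between calls to the robot, and variables do not carry over. Pictures are saved under pics/ and viewed, at most 10 in all, crops included, and the job is handed in when it is done.

```bash
mkdir -p pics; ls
cat > h.py <<'E'
import numpy as np, cv2
from bench import ctrl
from scipy.spatial.transform import Rotation as Ro
def world(cam,uv,depth):
    i=ctrl.camera_info(cam);K,R,t=map(np.array,(i["K"],i["R"],i["t"]))
    u,v=uv;d=depth[int(round(v)),int(round(u))] if np.ndim(depth) else depth
    return R.T@(np.linalg.inv(K)@[u,v,1]*d-t.ravel())
def cloud(cam,depth):
    i=ctrl.camera_info(cam);K,R,t=map(np.array,(i["K"],i["R"],i["t"]))
    v,u=np.mgrid[:depth.shape[0],:depth.shape[1]]
    p=np.stack([u,v,np.ones_like(u)],-1)@np.linalg.inv(K).T*depth[...,None]
    return (p-t.ravel())@R
E
python3 - <<'E'
from h import *
np.set_printoptions(precision=4,suppress=True)
for c in ("scene","top"):
    im,d=ctrl.camera(c); cv2.imwrite(f"pics/{c}0.png",im); np.save(f"{c}0.npy",d)
    i=ctrl.camera_info(c); print(c,np.array(i["K"]).tolist(),-np.array(i["R"]).T@np.array(i["t"]).ravel())
    for n in "trimmer blade_arm handle_top lug_hole fork_mouth lock_pin pin_tip receipt_pad side_pliers eraser staples_box".split():
        for r in ctrl.search_frame(c,n)[:2]:
            print(n,np.round(r["uv"],1),round(r["confidence"],2),world(c,r["uv"],d))
print(ctrl.get_clock(),ctrl.tcp_to_grasp)
E
```

```text
bench.py
pics
scene [[420.298668695984, 0.0, 279.0785315235762], [0.0, 420.298668695984, 209.0008350871923], [0.0, 0.0, 1.0]] [-0.0291 -0.7115  0.9167]
trimmer [354.7 296.7] 0.68 [ 0.4928 -0.3328  0.0215]
trimmer [358.  265.4] 0.18 [ 0.4927 -0.3219  0.1365]
blade_arm [358.5 270.7] 0.67 [ 0.4943 -0.3255  0.1189]
handle_top [356.4 265.4] 0.68 [ 0.4878 -0.3211  0.1393]
lug_hole [358.9 267.1] 0.58 [ 0.4935 -0.325   0.1327]
fork_mouth [354.8 300.7] 0.7 [ 0.4828 -0.3431  0.0249]
lock_pin [252.7 206.9] 0.4 [0.4695 0.1006 0.012 ]
pin_tip [252.7 207.9] 0.55 [0.4675 0.0976 0.0111]
receipt_pad [372.7 323.3] 0.55 [ 0.4692 -0.4173  0.0326]
side_pliers [208.7 187.2] 0.51 [0.4056 0.2665 0.0081]
staples_box [201.3 171.8] 0.64 [0.4163 0.3329 0.0243]
top [[503.89867075001666, 0.0, 268.33529178756976], [0.0, 503.89867075001666, 206.80473289527285], [0.0, 0.0, 1.0]] [ 0.3539 -0.0404  1.3489]
trimmer [384.3 220.1] 0.68 [ 0.4612 -0.3502  0.0338]
blade_arm [369.1 222.6] 0.73 [ 0.4412 -0.2757  0.2023]
handle_top [371.6 219.9] 0.96 [ 0.3539 -0.0404  1.3489]
lug_hole [211.6 213.7] 0.27 [0.4729 0.1045 0.0155]
fork_mouth [383.9 216.8] 0.7 [ 0.4709 -0.352   0.022 ]
fork_mouth [411.4 219. ] 0.37 [ 0.465  -0.4207  0.0358]
lock_pin [210.1 214.5] 0.54 [0.4705 0.1081 0.0179]
pin_tip [212.4 213.7] 0.39 [0.473  0.1023 0.0155]
receipt_pad [407.8 217.6] 0.87 [ 0.4687 -0.412   0.0334]
side_pliers [147.  243.7] 0.68 [ 0.3916  0.2776 -0.0059]
eraser [264.8 232.1] 0.39 [ 0.4264 -0.0375  0.0112]
1.2 0.0188
```

Run:
```python
import cv2,numpy as np
a=cv2.imread("pics/top0.png");b=cv2.imread("pics/scene0.png")
x=cv2.resize(a[140:290,330:470],None,fx=4,fy=4,interpolation=2)
cv2.imwrite("pics/a.png",cv2.resize(a,None,fx=1.42,fy=1.42)[:600,:800])
y=cv2.resize(b[220:370,280:430],None,fx=4,fy=4,interpolation=2)
cv2.imwrite("pics/b.png",y)
z=np.hstack([cv2.resize(a[180:250,180:250],(400,400)),cv2.resize(b[175:245,220:290],(400,400))])
w=np.hstack([cv2.resize(a[150:290,350:450],(400,560))[:200*2],np.zeros((400,400,3),np.uint8)])
cv2.imwrite("pics/c.png",z)
```

```text
(no output)
```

View pics/a.png

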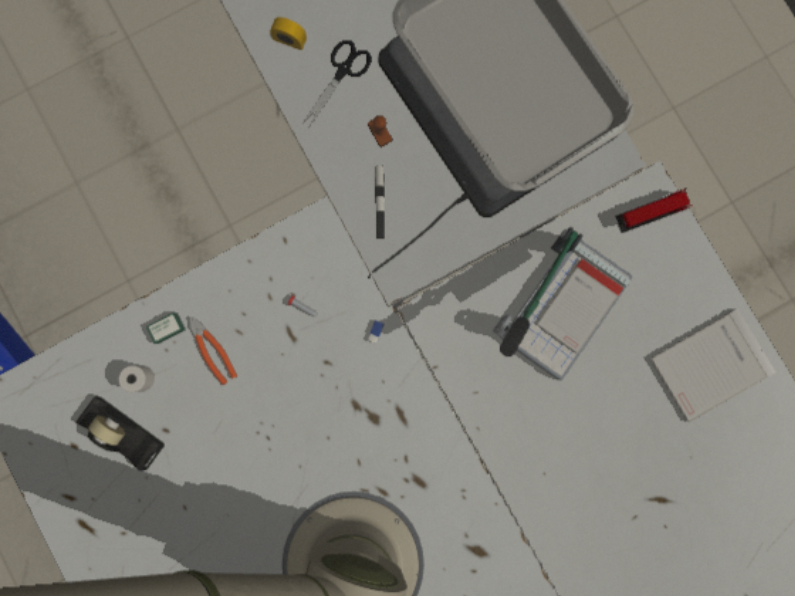

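View pics/b.png

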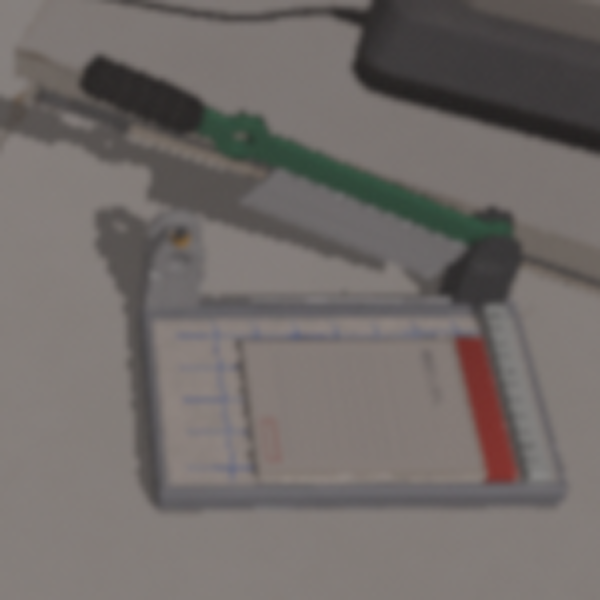

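View pics/c.png

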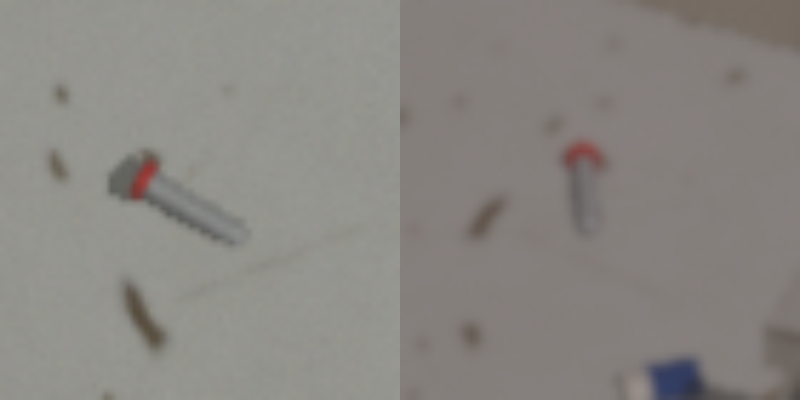

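Pictures: the trimmer's long axis runs from the handle (top px ≈ 363,237) to the pivot (≈ 400,169). The arm is raised on the robot's left edge of the bed. The pin lies alone at top px ≈ (211,214), with its head to the upper left and its nose to the lower right. The fork is at scene px ≈ (324,282). Next I'll fit the poses from depth.

```bash
cat > fit.py <<'E'
from h import *
np.set_printoptions(precision=4,suppress=True)
for c in ("top","scene"):
    d=np.load(f"{c}0.npy"); im=cv2.imread(f"pics/{c}0.png"); P=cloud(c,d); ok=d>0
    tab=ok&(abs(P[...,0]-.45)<.1)&(abs(P[...,1]-.03)<.12)&(abs(P[...,2])<.008)
    print(c,"table z",np.median(P[tab][:,2]),np.std(P[tab][:,2]))
    near=(np.hypot(P[...,0]-.48,P[...,1]+.37)<.2)&ok
    m=near&(P[...,2]>.014)&(P[...,2]<.045)
    n,l,s,ce=cv2.connectedComponentsWithStats(m.astype(np.uint8)); k=1+np.argmax(s[1:,4]); q=P[l==k]
    r=cv2.minAreaRect((q[:,:2]*1000).astype(np.float32)); print("bed",r,len(q),np.percentile(q[:,2],[10,50,90]))
    # pin
    near=(np.hypot(P[...,0]-.475,P[...,1]-.1)<.06)&ok
    q=P[near&(P[...,2]>.006)]; mu=q.mean(0); u=np.linalg.svd(q[:,:2]-mu[:2])[2][0]; t=(q[:,:2]-mu[:2])@u
    print("pin",len(q),mu,u,t.min(),t.max())
    hsv=cv2.cvtColor(im,cv2.COLOR_BGR2HSV); red=near&((hsv[...,0]<8)|(hsv[...,0]>172))&(hsv[...,1]>110)
    print("red",red.sum(),P[red].mean(0)); 
    g=(np.hypot(P[...,0]-.48,P[...,1]+.37)<.3)&ok&(hsv[...,0]>50)&(hsv[...,0]<90)&(hsv[...,1]>100)&(P[...,2]>.05)
    q=P[g]; mu=q.mean(0);u=np.linalg.svd(q-mu)[2][0]; t=(q-mu)@u; print("arm",len(q),mu,u,mu+u*t.min(),mu+u*t.max())
E
python3 fit.py
```

```text
top table z 5.672432921316703e-05 0.002766954049050068
bed ((471.6934509277344, -396.639892578125), (126.29676055908203, 241.7191162109375), 55.39514923095703) 3964 [0.0252 0.0331 0.0387]
pin 128 [0.4706 0.1026 0.0127] [0.5799 0.8147] -0.053703416109033855 0.04588609754646632
red 15 [0.4791 0.1232 0.0183]
arm 48 [ 0.5673 -0.368   0.1086] [-0.7096  0.5001  0.4964] [ 0.6001 -0.3911  0.0857] [ 0.4992 -0.32    0.1563]
scene table z -0.002319681214920136 0.002110784563796002
bed ((476.62481689453125, -388.04364013671875), (154.81875610351562, 239.68765258789062), 54.913597106933594) 5132 [0.0226 0.0298 0.0352]
pin 62 [0.4699 0.1029 0.0118] [-0.4895 -0.872 ] -0.021963087248741252 0.03555173084935359
red 4 [0.4782 0.1203 0.0175]fit.py:18: RuntimeWarning: Mean of empty slice.
  q=P[g]; mu=q.mean(0);u=np.linalg.svd(q-mu)[2][0]; t=(q-mu)@u; print("arm",len(q),mu,u,mu+u*t.min(),mu+u*t.max())
  ret = um.true_divide(
Traceback (most recent call last):
  File "fit.py", line 18, in <module>
    q=P[g]; mu=q.mean(0);u=np.linalg.svd(q-mu)[2][0]; t=(q-mu)@u; print("arm",len(q),mu,u,mu+u*t.min(),mu+u*t.max())
                                                                                               ~~~~~^^
ValueError: zero-size array to reduction operation minimum which has no identity
```

```bash
cat > fit2.py <<'E'
from h import *
from scipy.optimize import minimize
np.set_printoptions(precision=4,suppress=True)
def proj(c,X):
    i=ctrl.camera_info(c);K,R,t=map(np.array,(i["K"],i["R"],i["t"])); p=(X@R.T+t.ravel())@K.T; return p[:,:2]/p[:,2:]
def T(p,X):
    a=p[2];R=np.array([[np.cos(a),-np.sin(a),0],[np.sin(a),np.cos(a),0],[0,0,1]]);return X@R.T+[p[0],p[1],0]
def box(x,y,z): return np.array([[a,b,c] for a in x for b in y for c in z],float)
def ras(c,p,B,S=8):
    uv=proj(c,T(p,B)); h=cv2.convexHull(uv.astype(np.float32))
    m=np.zeros((420*2,560*2),np.uint8); cv2.fillConvexPoly(m,np.round((h*2+.5)*256).astype(np.int32),255,cv2.LINE_AA,8)
    return cv2.resize(m,(560,420),interpolation=cv2.INTER_AREA)/255.
def cost(p,c,m,ex): return np.abs(ras(c,p,box((-.12,.12),(-.066,.066),(.013,.026)))-m)[~ex].sum()
if __name__=="__main__":
    p0=np.array([.4717,-.3966,np.radians(-34.7)]); D={}
    for c in ("top","scene"):
        d=np.load(f"{c}0.npy");P=cloud(c,d); zt=0 if c=="top" else -.0023
        m=((P[...,2]-zt)>.013)&(d>0)&(np.hypot(P[...,0]-.48,P[...,1]+.39)<.2)
        ex=(ras(c,p0,box((-.25,.16),(.045,.12),(0,.24)))>0)|(ras(c,p0,box((-.18,.18),(-.12,.12),(0,.0)))==0)
        D[c]=(m.astype(float),ex)
    f=lambda p,cs:sum(cost(p*[1,1,1],c,*D[c]) for c in cs)
    for cs in (("top",),("scene",),("top","scene")):
        r=min((minimize(f,p0+dp,args=(cs,),method="Nelder-Mead",options=dict(initial_simplex=p0+dp+np.array([[0,0,0],[.004,0,0],[0,.004,0],[0,0,.03]]),xatol=1e-5,fatol=.01)) for dp in ([0,0,0],[-.002,.002,.01],[.003,-.001,-.01])),key=lambda r:r.fun)
        print(cs,r.x[:2],np.degrees(r.x[2]),r.fun)
    p=r.x
    for c in ("top","scene"):
        P=cloud(c,np.load(f"{c}0.npy")); q=(P.reshape(-1,3)-[p[0],p[1],0]); a=p[2]
        q[:,:2]=q[:,:2]@np.array([[np.cos(a),-np.sin(a)],[np.sin(a),np.cos(a)]])
        s=q[(abs(q[:,0]+.1)<.035)&(q[:,1]>.05)&(q[:,1]<.1)&(q[:,2]>.045)&(q[:,2]<.1)]
        print(c,"fork",len(s),s.mean(0),np.percentile(s,[3,97],axis=0) if len(s) else "")
        s=q[(abs(q[:,1]-.075)<.02)&(q[:,2]>.1)&(q[:,0]<.06)&(q[:,0]>-.3)]
        A=np.polyfit(s[:,0],s[:,2],1); print(c,"arm slope",A,-np.arctan(A[0]),len(s), s.min(0))
E
python3 fit2.py
```

```text
('top',) [ 0.4741 -0.3925] -34.92800864025821 64.7843137254902
('scene',) [ 0.4708 -0.3948] -34.941380273759236 113.61960784313726
('top', 'scene') [ 0.4726 -0.394 ] -35.11250721250455 269.2078431372549
top fork 71 [-0.102   0.0864  0.0783] [[-0.1166  0.0818  0.0475]
 [-0.0852  0.0895  0.0943]]
top arm slope [-0.601   0.1442] 0.5411401342840024 575 [-0.1658  0.0626  0.1042]
scene fork 263 [-0.1012  0.067   0.0732] [[-0.1162  0.0574  0.047 ]
 [-0.0845  0.0844  0.0953]]
scene arm slope [-0.6776  0.1249] 0.595531130677451 1168 [-0.1654  0.0586  0.1001]
```

```bash
cat >> h.py <<'E'
A=np.radians(-34.95); O=np.array([.4725,-.3937,0])
RT=Ro.from_euler("z",A)
def tw(x,y,z): return O+RT.apply(np.array([x,y,z])/1000)
def down(yaw,tilt=0): # tool z down, tool y at world yaw
    y=np.array([np.cos(yaw),np.sin(yaw),0]); z=np.array([0,0,-1.]); return Ro.from_matrix(np.c_[np.cross(y,z),y,z])
def htop(q):
    q=q-.0085; return tw(95-265*np.cos(q)+12.5*np.sin(q),75,75+265*np.sin(q)+12.5*np.cos(q))
E
python3 - <<'E'
from h import *
for nm,p in (("hand",htop(.3)),("fork",tw(-100,110,75)),("pin",np.array([.475,.11,.02]))):
    for k in range(4):
        q=ctrl.inverse_kinematics(p,down(A+k*np.pi/2).as_rotvec()); print(nm,k,None if q is None else np.round(q,2))
R=down(A+np.pi/2)
for k in (1,3):
  q=ctrl.inverse_kinematics(htop(.75)+[0,0,.03],down(A+k*np.pi/2).as_rotvec());print(k,None if q is None else np.round(q,2))
print(htop(.57),htop(0))
E
```

```text
hand 0 [-0.06  0.45  0.69  2.28 -0.54  0.58  0.44]
hand 1 [ 0.14  0.4   0.41  2.27 -0.31  0.53  1.74]
hand 2 [-0.28  0.62  1.11  2.29 -0.86  0.76 -2.3 ]
hand 3 [-0.19  0.53  0.93  2.28 -0.72  0.65 -0.91]
fork 0 [ 0.28  0.58  0.15  2.2  -0.22  0.37  0.01]
fork 1 [ 0.46  0.58 -0.11  2.19  0.16  0.38  1.19]
fork 2 [ 0.68  0.6  -0.42  2.17  0.54  0.46  2.36]
fork 3 [-0.08  0.7   0.73  2.22 -0.94  0.56 -0.81]
pin 0 [-0.46  0.67  0.17  2.29 -0.54  0.21 -0.41]
pin 1 [-0.34  0.66  0.    2.28 -0.    0.2   0.62]
pin 2 [-0.21  0.67 -0.2   2.27  0.53  0.24  1.65]
pin 3 [-0.58  0.7   0.35  2.3  -0.91  0.28 -1.6 ]
1 [-0.2   0.36  0.9   2.01 -0.36  0.93  1.85]
3 [-0.32  0.45  1.13  2.01 -0.49  0.99 -1.12]
[ 0.41492974 -0.26196148  0.22668169] [ 0.37604448 -0.23478426  0.08524708]
```

```bash
cat > lower.py <<'E'
from h import *
np.set_printoptions(precision=4,suppress=True)
R=down(A+np.pi/2).as_rotvec()
ctrl.command_gripper(0.0)
ctrl.move_ptp(htop(.68)+[0,0,.05],R); print(ctrl.get_clock(),ctrl.get_joint_positions())
f0=np.array(ctrl.get_ft_force())
ctrl.servo_line(htop(.64)+[0,0,.01],rate=.15)
for q in (.56,.46,.36,.26,.16,.08,.03):
    ctrl.servo_line(htop(q),rate=.12); print(q,np.array(ctrl.get_ft_force())-f0,np.array(ctrl.get_tool_pos())-htop(q))
hit=ctrl.servo_line(htop(0)-[0,0,.008],rate=.03,contact_N=12)
print(hit,ctrl.get_tool_pos(),htop(0),np.array(ctrl.get_ft_force())-f0,ctrl.get_clock())
E
python3 lower.py
```

```text
6.0333 [-0.2398  0.342   0.9376  2.0241 -0.3415  0.9388  1.838 ]
0.56 [-0.6386 -1.5308  0.8118] [ 0.0004 -0.0003  0.0007]
0.46 [-0.8606 -1.0453  0.6185] [ 0.0003 -0.0002  0.0005]
0.36 [ 0.0057 -0.1302 -0.1619] [ 0.0002 -0.0003  0.0004]
0.26 [-0.2993 -1.4481  0.7546] [ 0.0002 -0.0003  0.0004]
0.16 [-0.636  -1.232   0.9425] [ 0.0001 -0.0003  0.0004]
0.08 [-0.5821 -0.7632  0.6536] [ 0.0001 -0.0002  0.0004]
0.03 [-0.3158 -1.6191 -0.0327] [ 0.0001 -0.0001  0.0005]
True [ 0.3766 -0.2351  0.0851] [ 0.376  -0.2348  0.0852] [-2.008   0.9516 19.3842] 9.375
```

```bash
cat > pin.py <<'E'
from fit2 import *
d0=np.array([.47,.1]); 
for c in ("top","scene"):
    d=np.load(f"{c}0.npy");im=cv2.imread(f"pics/{c}0.png").astype(float);P=cloud(c,d)
    near=np.hypot(P[...,0]-.467,P[...,1]-.1)<.042
    zt=0 if c=="top" else -.0023
    hz=cv2.GaussianBlur((P[...,2]-zt).astype(np.float32),(3,3),0)
    med=np.median(im[near],axis=0); col=np.abs(im-med).max(-1)
    m=(near&(hz>.0045)).astype(np.uint8)
    n,l,s,ce=cv2.connectedComponentsWithStats(m); k=1+np.argmax(s[1:,4]); m=(l==k).astype(float)
    print(c,s[k])
    an=np.linspace(0,2*np.pi,12)[:-1]
    def model(x):  # head underside xy, yaw
        t=np.radians(5); u=np.array([np.cos(x[2])*np.cos(t),np.sin(x[2])*np.cos(t),-np.sin(t)])
        o=np.array([x[0],x[1],.0105]); s=np.array([-np.sin(x[2]),np.cos(x[2]),0]);w=np.cross(u,s)
        ring=lambda a,r:np.array([o+a*u+r*(np.cos(b)*s+np.sin(b)*w) for b in an])
        out=np.zeros((420,560))
        for B in (np.r_[ring(-.006,.01),ring(0,.01)],np.r_[ring(0,.006),ring(.047,.006),ring(.0505,.004),ring(.052,.001)]):
            out=np.maximum(out,ras(c,np.zeros(3),B))
        return out
    f=lambda x:np.abs(model(x)-m).sum()
    x0=np.array([.478,.120,np.radians(-120)])
    r=min((minimize(f,x0+dx,method="Nelder-Mead",options=dict(initial_simplex=x0+dx+np.array([[0,0,0],[.004,0,0],[0,.004,0],[0,0,.08]]),xatol=1e-5,fatol=.01)) for dx in ([0,0,0],[.002,.002,.05],[-.002,-.002,-.05])),key=lambda r:r.fun)
    print(c,r.x[:2],np.degrees(r.x[2]),r.fun,m.sum())
E
python3 pin.py
python3 - <<'E'
from h import *
p=np.array(ctrl.get_tool_pos()); ctrl.servo_line(p+[0,0,.12],rate=.25)
ctrl.command_gripper(.05)
ctrl.move_ptp([.475,.12,.18],down(np.radians(-120+90)).as_rotvec())
for c in ("scene","top"):
    im,d=ctrl.camera(c); cv2.imwrite(f"pics/{c}1.png",im); np.save(f"{c}1.npy",d)
print(ctrl.get_clock(),np.round(ctrl.get_joint_positions(),2))
b=cv2.imread("pics/scene1.png"); cv2.imwrite("pics/d.png",cv2.resize(b[150:350,190:450],None,fx=3,fy=3,interpolation=2))
E
```

```text
top [202 205  21  18 131]
top [0.4801 0.1215] -120.68643974861409 30.26274509803922 131.0
scene [249 200   7  17  68]
scene [0.4784 0.1174] -121.45628447839037 16.0 68.0
12.725 [-1.08  0.62  1.12  2.21 -0.8   0.81  0.05]
```

View pics/d.png

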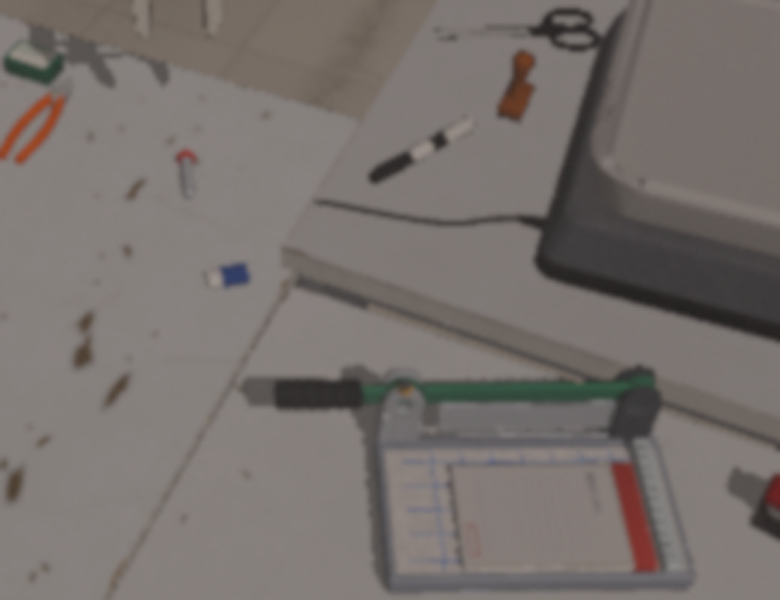

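The arm (picture px ≈ 270–650, 385) is now level inside the fork at (400,395), and nothing else moved. Beyond the trimmer, from (285,250) to (780,430), there's an edge that looks like a raised step. I'll check its height while picking the pin.

```bash
cat >> h.py <<'E'
def tool(u,yaw_y):  # tool x = -u (pin axis to nose u), z down-ish perpendicular to u
    u=np.array(u)/np.linalg.norm(u); y=np.array([np.cos(yaw_y),np.sin(yaw_y),0]); x=-u; return Ro.from_matrix(np.c_[x,y,np.cross(x,y)])
E
cat > pick.py <<'E'
from h import *
np.set_printoptions(precision=4,suppress=True)
for c in ("top","scene"):
    P=cloud(c,np.load(f"{c}1.npy")).reshape(-1,3); q=RT.inv().apply(P-O)*1000
    for y in range(90,260,20):
        s=q[(abs(q[:,0]+100)<60)&(abs(q[:,1]-y)<8)]; print(c,y,np.round(np.percentile(s[:,2],[50,97])) if len(s) else "",end="; ")
    print()
yaw=np.radians(-121); t=np.radians(5); u=np.array([np.cos(yaw)*np.cos(t),np.sin(yaw)*np.cos(t),-np.sin(t)])
R=tool(u,yaw+np.pi/2); z=R.as_matrix()[:,2]
g=np.array([.4793,.1195,.010])+.0135*u+.0065*z
print(g,z)
ctrl.move_ptp(g-z*.08,R.as_rotvec())
hit=ctrl.servo_line(g,rate=.08,contact_N=6); print(hit,ctrl.get_tool_pos())
if not hit:
    ctrl.command_gripper(0.0,force=40); print(ctrl.get_finger_gap(),ctrl.get_gripper_force(),ctrl.get_tool_pos())
    p=np.array(ctrl.get_tool_pos()); ctrl.servo_line(p+[0,0,.15],rate=.2)
    print(ctrl.get_finger_gap(),ctrl.get_clock(),np.round(ctrl.get_joint_positions(),2))
E
python3 pick.py
```

```text
top 90 [ 2. 92.]; top 110 [0. 5.]; top 130 [-0.  5.]; top 150 [0. 5.]; top 170 [0. 6.]; top 190 [0. 6.]; top 210 [ 2. 42.]; top 230 [37. 43.]; top 250 [39. 43.]; 
scene 90 [-2. 89.]; scene 110 [-2.  1.]; scene 130 [1. 2.]; scene 150 [-2.  1.]; scene 170 [-2.  1.]; scene 190 [-3.  2.]; scene 210 [10. 38.]; scene 230 [32. 39.]; scene 250 [35. 40.]; 
[0.4727 0.1085 0.0023] [ 0.0449  0.0747 -0.9962]Traceback (most recent call last):
  File "pick.py", line 13, in <module>
    hit=ctrl.servo_line(g,rate=.08,contact_N=6); print(hit,ctrl.get_tool_pos())
host.MotionError: the arm cannot follow that straight line within its joint ranges
```

The step is 40 mm high and starts 205 mm out, so it's clear of the approach. The line failed because of the elbow configuration, so I'll reconfigure the arm with j3 near 0.2 and retry.

```bash
python3 - <<'E'
from h import *
p=np.array(ctrl.get_tool_pos()); print(p,np.round(ctrl.get_joint_positions(),2))
ctrl.servo_line(p+[0,0,.06],rate=.2)
ctrl.move_j([-0.46,.5,.17,2.0,-.5,.64,-.41]); print(ctrl.get_tool_pos(),ctrl.get_clock())
E
python3 pick.py | tail -4; python3 -c "
from h import *
print(np.round(ctrl.get_joint_positions(),2),ctrl.get_clock())"
```

```text
[0.46971217 0.10183021 0.0824852 ] [-0.65  0.59  0.54  2.33 -1.04  0.41  0.24]
[0.56110815 0.21289892 0.16965363] 14.4417
top 90 [ 2. 92.]; top 110 [0. 5.]; top 130 [-0.  5.]; top 150 [0. 5.]; top 170 [0. 6.]; top 190 [0. 6.]; top 210 [ 2. 42.]; top 230 [37. 43.]; top 250 [39. 43.]; 
scene 90 [-2. 89.]; scene 110 [-2.  1.]; scene 130 [1. 2.]; scene 150 [-2.  1.]; scene 170 [-2.  1.]; scene 190 [-3.  2.]; scene 210 [10. 38.]; scene 230 [32. 39.]; scene 250 [35. 40.]; 
[0.4727 0.1085 0.0023] [ 0.0449  0.0747 -0.9962]
[-0.39  0.53  0.14  2.32 -0.52  0.26 -0.31] 15.15Traceback (most recent call last):
  File "pick.py", line 13, in <module>
    hit=ctrl.servo_line(g,rate=.08,contact_N=6); print(hit,ctrl.get_tool_pos())
host.MotionError: the arm cannot follow that straight line within its joint ranges
```

```bash
sed -i '/^for c in/,/^    print()/d; s/^g=.*/R=down(yaw+np.pi\/2); z=np.array([0,0,-1.]); g=np.array([.4793,.1195,.010])+.0135*u+.0065*z/' pick.py; cat pick.py|head -8; python3 pick.py
```

```text
from h import *
np.set_printoptions(precision=4,suppress=True)
yaw=np.radians(-121); t=np.radians(5); u=np.array([np.cos(yaw)*np.cos(t),np.sin(yaw)*np.cos(t),-np.sin(t)])
R=tool(u,yaw+np.pi/2); z=R.as_matrix()[:,2]
R=down(yaw+np.pi/2); z=np.array([0,0,-1.]); g=np.array([.4793,.1195,.010])+.0135*u+.0065*z
print(g,z)
ctrl.move_ptp(g-z*.08,R.as_rotvec())
hit=ctrl.servo_line(g,rate=.08,contact_N=6); print(hit,ctrl.get_tool_pos())
[0.4724 0.108  0.0023] [ 0.  0. -1.]
False [0.4726 0.108  0.0026]
0.01099906875069219 39.99408781528473 [0.4724 0.108  0.0023]
0.010770924411105129 18.25 [-0.66  0.45  0.44  2.23 -0.37  0.54 -0.48]
```

```bash
cat >> h.py <<'E'
T5=np.radians(5)
def ins(tipy,dx=0,dz=0,hold=.0135,dyaw=0,dtilt=0): # TCP pose putting pin tip at trimmer y=tipy mm on fork axis
    yaw=A-np.pi/2+dyaw; u=np.array([np.cos(yaw),np.sin(yaw),0])
    Rv=down(yaw+np.pi/2); R=Ro.from_rotvec(np.cross([0,0,1.],u)*-(T5+dtilt))*Rv  # raise nose by 5 deg
    tip=tw(-100+dx,tipy,75+dz); z=R.as_matrix()[:,2]
    return tip-(.052-hold)*u+.0065*z, R
E
python3 - <<'E'
from h import *
np.set_printoptions(precision=4,suppress=True)
p,R=ins(114); print(p,R.as_matrix())
u5=np.array([np.cos(np.radians(-121))*np.cos(T5),np.sin(np.radians(-121))*np.cos(T5),-np.sin(T5)])
ut=down(np.radians(-31)).inv().apply(u5); print("u check (trimmer)",RT.inv().apply(R.apply(ut)))
ctrl.move_ptp(p,R.as_rotvec())
print(ctrl.get_tool_pos(),ctrl.get_clock(),np.round(ctrl.get_joint_positions(),2),ctrl.get_finger_gap())
for c in ("scene","top"):
    im,d=ctrl.camera(c); cv2.imwrite(f"pics/{c}2.png",im); np.save(f"{c}2.npy",d)
    for n in ("lock_pin","pin_tip","fork_mouth"):
        for r in ctrl.search_frame(c,n)[:2]: print(c,n,np.round(r["uv"],1),round(r["confidence"],2))
a=cv2.imread("pics/scene2.png")[205:305,270:370];b=cv2.imread("pics/top2.png")[180:260,340:420]
cv2.imwrite("pics/e.png",np.hstack([cv2.resize(a,(400,400),interpolation=2),cv2.resize(b,(400,400),interpolation=2)]))
E
```

```text
[ 0.4776 -0.2119  0.0685] [[ 0.5707  0.8197 -0.0499]
 [ 0.8165 -0.5729 -0.0714]
 [-0.0872  0.     -0.9962]]
u check (trimmer) [-0. -1.  0.]
[ 0.4779 -0.2107  0.0683] 19.5 [-0.01  0.64  0.39  2.19 -0.38  0.41  0.05] 0.01101179939656371
scene lock_pin [322.4 263.6] 0.6
scene pin_tip [323.1 260.3] 0.6
scene pin_tip [356.7 283.6] 0.27
scene fork_mouth [354.  301.7] 0.97
top fork_mouth [381.5 221.2] 0.92
```

View pics/e.png

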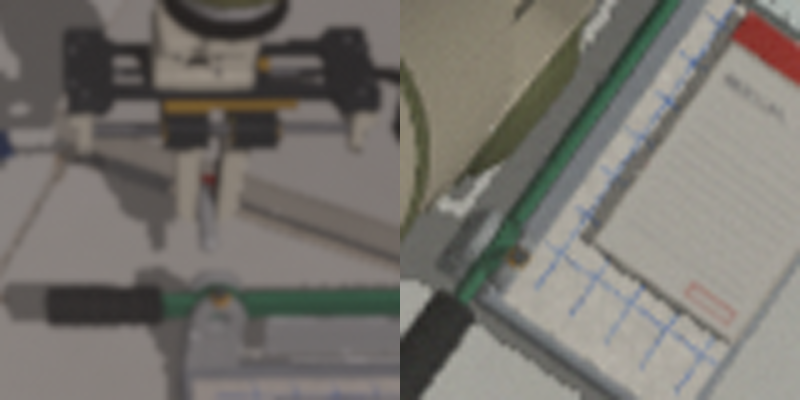

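The scene view shows the pin straight between the fingers, with its head at px (322,250) and nose at (322,267). The fork eye is just ahead of it at about (325,275). I'll overlay the model projections to measure the camera bias and the lateral error.

```bash
cat > ov.py <<'E'
from fit2 import *
c="scene"; im=cv2.imread("pics/scene2.png"); u0,v0,s=280,235,10
crop=cv2.resize(im[v0:v0+60,u0:u0+80],None,fx=s,fy=s,interpolation=cv2.INTER_CUBIC)
crop=cv2.convertScaleAbs(crop,alpha=1.5)
def pl(X,col,cl=False):
    uv=(proj(c,np.array(X))-[u0,v0]+.5)*s; cv2.polylines(crop,[np.round(uv).astype(np.int32)],cl,col,1); return proj(c,np.array(X))
an=np.linspace(0,2*np.pi,40)
for y in (61,89): pl([tw(-100+17*np.cos(a),y,75+17*np.sin(a)) for a in an],(0,255,255))
pl([tw(-100+6.5*np.cos(a),61,75+6.5*np.sin(a)) for a in an],(0,255,255))
R=Ro.from_rotvec(ctrl.get_eef_rot()); p=np.array(ctrl.get_tool_pos())-.0065*R.as_matrix()[:,2]
ut=down(np.radians(-31)).inv().apply([np.cos(np.radians(-121))*np.cos(T5),np.sin(np.radians(-121))*np.cos(T5),-np.sin(T5)])
u=R.apply(ut); sd=R.as_matrix()[:,1]; h=p-.0135*u
print("tip trimmer",RT.inv().apply(h+.052*u-O)*1000, "u",RT.inv().apply(u))
for k in (-.006,.006): print(pl([h+k*sd,h+.047*u+k*sd],(255,0,255)))
print(pl([h,h+.052*u],(255,0,0)))
cv2.imwrite("pics/f.png",crop)
E
python3 ov.py
```

```text
tip trimmer [-100.0425  114.5707   75.1322] u [ 0.0009 -1.     -0.0002]
[[318.0686 251.3861]
 [319.6617 265.5695]]
[[322.6413 251.3459]
 [324.3792 265.5248]]
[[320.3552 251.366 ]
 [322.2042 267.1089]]
```

View pics/f.png

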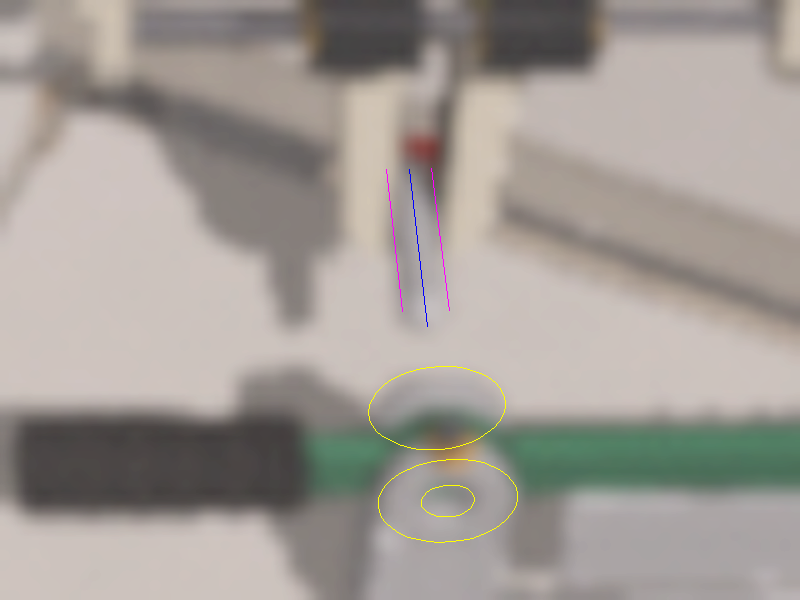

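Run:
```python
import cv2,numpy as np
im=cv2.imread("pics/scene2.png")
print("cols 312..332 gray; then b-r")
for v in range(244,270): print(v,*im[v,312:333].mean(-1).astype(int),"|",*(im[v,312:333,2].astype(int)-im[v,312:333,0]))
```

```text
cols 312..332 gray; then b-r
244 103 100 109 121 125 126 126 121 115 114 115 106 87 88 111 123 126 126 124 120 118 | 13 14 16 18 18 18 18 17 14 11 10 10 9 12 16 17 18 18 17 15 11
245 104 103 111 125 129 129 128 119 108 105 105 90 71 89 116 127 129 130 129 127 123 | 14 14 17 18 18 19 19 17 15 12 11 10 9 13 17 18 19 19 17 14 11
246 104 103 112 125 129 130 127 117 104 101 98 81 67 93 120 129 129 130 131 129 125 | 14 14 16 19 18 19 18 16 14 13 13 11 9 14 18 19 19 18 16 14 11
247 103 101 111 125 129 129 126 114 100 98 96 79 68 97 122 128 129 128 127 124 122 | 14 15 16 19 18 18 19 17 15 15 16 13 10 16 18 19 19 19 17 13 11
248 97 99 110 125 129 130 126 111 91 85 83 72 67 99 124 129 129 127 121 114 115 | 13 14 16 18 19 18 18 19 21 26 26 21 13 15 19 18 18 18 17 14 12
249 85 91 109 125 129 130 126 109 81 67 63 56 66 100 124 130 129 127 119 108 107 | 9 13 16 19 18 19 18 21 28 39 42 34 15 15 18 19 19 19 17 15 14
250 76 89 109 125 130 129 125 109 81 66 59 53 68 102 124 129 130 128 120 108 104 | 8 11 16 17 19 18 19 19 22 30 36 29 14 15 18 18 19 18 16 15 13
251 80 93 110 125 129 129 125 111 86 74 6
[... 1990 characters left out ...]
29 127 117 107 114 125 127 125 127 129 130 130 130 129 129 129 | 10 10 10 10 10 10 10 8 6 3 3 4 6 9 10 9 10 10 10 11 10
266 125 129 129 130 129 130 128 119 109 115 125 128 126 127 129 130 129 130 129 128 129 | 10 10 10 11 10 11 9 9 6 4 4 5 7 9 10 9 10 9 10 10 11
267 128 129 129 130 130 130 129 123 116 115 121 125 127 129 130 130 129 129 129 129 129 | 11 10 10 11 9 11 9 9 8 6 6 6 8 9 9 10 10 9 11 10 10
268 128 129 129 129 129 129 129 128 125 123 123 126 129 129 129 129 129 129 128 128 129 | 10 10 10 10 10 10 10 10 9 9 8 9 9 10 10 10 10 9 10 10 10
269 130 130 130 129 129 130 129 129 129 128 129 129 130 130 129 129 129 129 129 129 129 | 10 10 9 10 10 10 10 10 10 10 9 9 9 10 10 10 10 10 10 10 10
```

Measured from the pixel rows, the pin nose matches the prediction to about 0.2 px. The scene camera puts the fork roughly 0.8 mm towards −x of my model. I'll do a guarded insertion with that shift and read the side forces on contact.

```bash
cat >> h.py <<'E'
def tipnow(hold=.0135):
    R=Ro.from_rotvec(ctrl.get_eef_rot()); u=R.apply([-np.cos(T5),0,np.sin(T5)])
    return RT.inv().apply(np.array(ctrl.get_tool_pos())-.0065*R.as_matrix()[:,2]+(.052-hold)*u-O)*1000
def ft(): return RT.inv().apply(ctrl.get_ft_force())
E
python3 - <<'E'
from h import *
np.set_printoptions(precision=2,suppress=True)
R=Ro.from_rotvec(ctrl.get_eef_rot()); print("u chk",RT.inv().apply(R.apply([-np.cos(T5),0,np.sin(T5)])),RT.inv().apply(R.apply([-np.cos(T5),0,-np.sin(T5)])))
p,R=ins(104,dx=-.8); ctrl.servo_line(p,rot=R.as_rotvec(),rate=.06); f0=ft(); print(tipnow(),f0)
p,R=ins(82.5,dx=-.8); hit=ctrl.servo_line(p,rate=.04,contact_N=5); print(hit,tipnow(),ft()-f0,ctrl.get_clock())
E
```

```text
u chk [ 0. -1. -0.] [ 0.   -0.98  0.17]
[-100.9   103.26   75.09] [-0.46  0.41 -1.65]
False [-100.74   82.5    75.01] [ 0.5  -0.27  1.64] 20.9
```

Run:
```python
from h import *
np.set_printoptions(precision=2,suppress=True)
ctrl.command_gripper(0.0,force=55); f0=ft()
for y in (77,72,67,62,60):
    p,R=ins(y,dx=-.8); hit=ctrl.servo_line(p,rate=.04,contact_N=18); print(y,hit,tipnow(),ft(),ctrl.get_finger_gap(),ctrl.get_clock())
    if hit: break
```

```text
77 False [-100.86   76.6    75.03] [ 0.29 -0.21 -0.69] 0.010304372372333975 21.4
72 False [-100.57   71.34   75.06] [ 1.03 -1.86 -1.78] 0.010181594319821524 21.675
67 False [-100.56   67.11   75.01] [ 1.86  1.41 -1.91] 0.010418736348759557 21.95
62 False [-100.56   62.31   74.97] [ 1.47  4.21 -2.6 ] 0.010618222545008322 22.225
60 False [-100.54   61.56   74.88] [ 1.65  7.45 -2.07] 0.010420036393646453 22.475
```

Run:
```python
from h import *
np.set_printoptions(precision=2,suppress=True)
p,R=ins(57.5,dx=-.6); hit=ctrl.servo_line(p,rate=.03,contact_N=12); print(hit,tipnow(),ft(),ctrl.get_clock())
ctrl.command_gripper(.035); print(tipnow(),ft(),ctrl.get_finger_gap())
q=np.array(ctrl.get_tool_pos()); ctrl.servo_line(q+[0,0,.06],rate=.2)
ctrl.servo_line(tw(-100.6,165,130),rot=down(A).as_rotvec(),rate=.2)
ctrl.command_gripper(0.0)
im,d=ctrl.camera("scene"); cv2.imwrite("pics/scene3.png",im); np.save("scene3.npy",d)
cv2.imwrite("pics/g.png",cv2.resize(im[205:305,270:370],(600,600),interpolation=2))
print(ctrl.get_clock(),np.round(ctrl.get_joint_positions(),2))
```

```text
False [-100.41   60.04   74.76] [ 1.71 10.56 -3.35] 22.725
[-102.32   58.1    74.82] [-2.73  6.43  1.71] 0.03513270000452353
25.0667 [ 0.01  0.52  0.39  2.16 -0.38  0.53  0.08]
```

View pics/g.png

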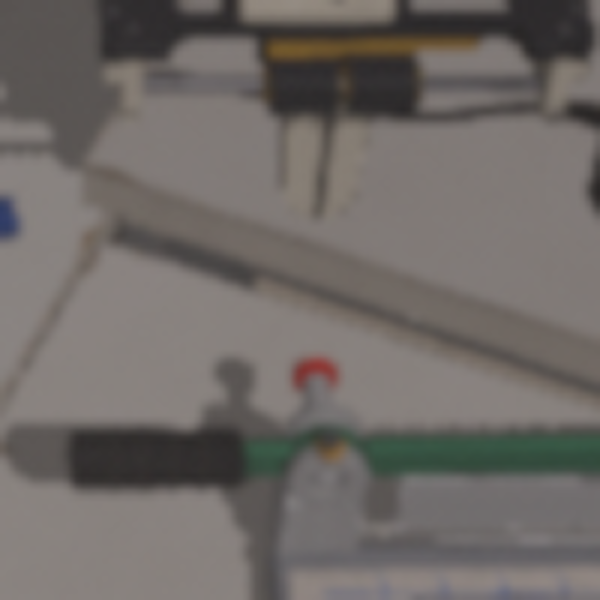

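The pin sits in the fork with its red head standing out at crop px (315,375), and the fingers are clear. Next is pushing the head home with closed fingers.

Run:
```python
from h import *
np.set_printoptions(precision=2,suppress=True)
loc=lambda:RT.inv().apply(np.array(ctrl.get_tool_pos())-O)*1000
x=-100.4
ctrl.servo_line(tw(x,145,64),rate=.15); f0=ft(); print(loc(),f0,ctrl.get_clock())
hit=ctrl.servo_line(tw(x,112,64),rate=.05,contact_N=4); print("head",hit,loc(),ft()-f0)
y=loc()[1]
for _ in range(20):
    y-=3; hit=ctrl.servo_line(tw(x,y,64),rate=.03,contact_N=26); print(round(y,1),hit,loc(),ft()-f0,ctrl.get_clock())
    if hit or (ft()-f0)[1]>24 or y<97: break
```

```text
[-100.27  144.93   64.17] [ 0.65  0.26 -0.53] 25.675
head True [-100.35  126.87   64.35] [-0.28 -0.49  0.31]
123.9 False [-100.42  124.1    63.99] [-0.81  0.48  0.25] 26.4167
120.9 False [-100.44  122.33   63.97] [-0.91  5.65  0.57] 26.6667
117.9 False [-100.41  119.34   64.02] [-1.35  5.17  0.56] 26.9167
114.9 False [-100.44  116.3    63.99] [-0.42  4.69  1.76] 27.1667
111.9 False [-100.44  113.33   63.98] [-0.52  6.04  0.45] 27.4167
108.9 False [-100.46  110.34   63.96] [-0.97  5.44  0.68] 27.6667
105.9 False [-100.46  107.39   63.96] [-0.6   5.4   0.66] 27.9167
102.9 False [-100.46  104.52   63.93] [-0.23  6.97 -0.96] 28.1667
99.9 False [-100.5   104.29   63.93] [-0.45 16.28  0.24] 28.4167
96.9 False [-100.53  104.16   63.96] [-1.33 26.85  1.65] 28.6667
```

Run:
```python
from h import *
np.set_printoptions(precision=2,suppress=True)
loc=lambda:RT.inv().apply(np.array(ctrl.get_tool_pos())-O)*1000
x=-100.4
for y in (95.5,94.3): 
    ctrl.servo_line(tw(x,y,64),rate=.03,contact_N=30); print(loc(),ft())
ctrl.servo_line(tw(x,150,64),rate=.15); ctrl.servo_line(tw(x,170,150),rate=.2)
im,d=ctrl.camera("scene"); cv2.imwrite("pics/scene4.png",im); np.save("scene4.npy",d)
im2,d2=ctrl.camera("top"); cv2.imwrite("pics/top4.png",im2)
print(ctrl.get_clock())
cv2.imwrite("pics/h.png",np.hstack([cv2.resize(im[245:295,300:350],(500,500),interpolation=2),cv2.resize(im2[200:250,340:370],(300,500),interpolation=2)]))
```

```text
[-100.54  104.09   63.98] [-0.03 30.72 -0.24]
[-100.56  104.08   63.99] [-0.37 34.43  0.73]
30.3833
```

View pics/h.png

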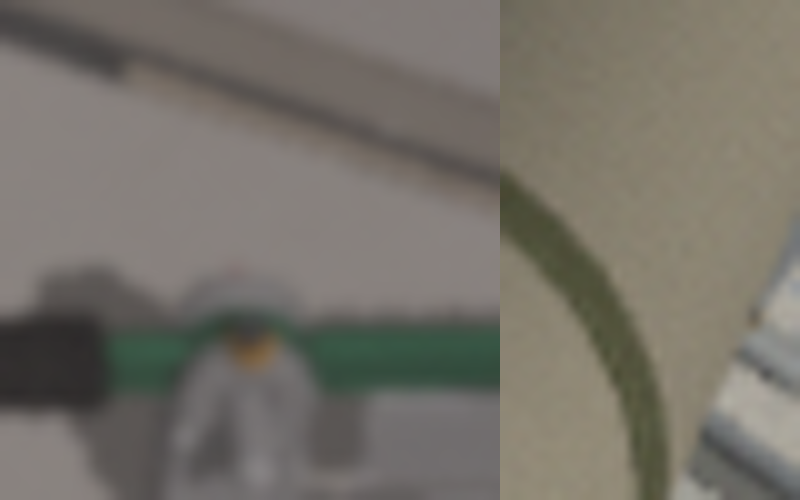

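The head has almost vanished behind the outer cheek and the shank comes out of the inner one, and 34 N moved it no further. I'll back the robot away for one clear top view to confirm it is flush.

Run:
```python
from h import *
ctrl.servo_line(tw(-100,175,230),rate=.25)
ctrl.move_j([-1.291, 0.599, -0.003, 1.599, 0.002, 0.943, -0.08])
from fit2 import proj
for c in ("scene","top"):
    im,d=ctrl.camera(c); cv2.imwrite(f"pics/{c}5.png",im); np.save(f"{c}5.npy",d)
print(ctrl.get_clock())
out=[]
for c,(u0,v0,w) in dict(scene=(300,255,40),top=(340,205,40)).items():
    s=10; im=cv2.imread(f"pics/{c}5.png")[v0:v0+w,u0:u0+w]; cr=cv2.convertScaleAbs(cv2.resize(im,None,fx=s,fy=s,interpolation=2),alpha=1.5)
    for y in (37,61,89,95):
        uv=proj(c,np.array([tw(-100.6,y,75)]))[0]; p=(uv-[u0,v0]+.5)*s; cv2.circle(cr,tuple(int(a) for a in p),2,(255,0,255),-1); print(c,y,p)
    out.append(cr)
cv2.imwrite("pics/i.png",np.hstack(out))
```

```text
34.1167
scene 37 [254.5186 383.0067]
scene 61 [244.9775 300.6331]
scene 89 [234.2455 207.9783]
scene 95 [231.9995 188.5875]
top 37 [312.6392 337.7412]
top 61 [234.6171 282.2323]
top 89 [143.8    217.6205]
top 95 [124.3683 203.7959]
```

View pics/i.png

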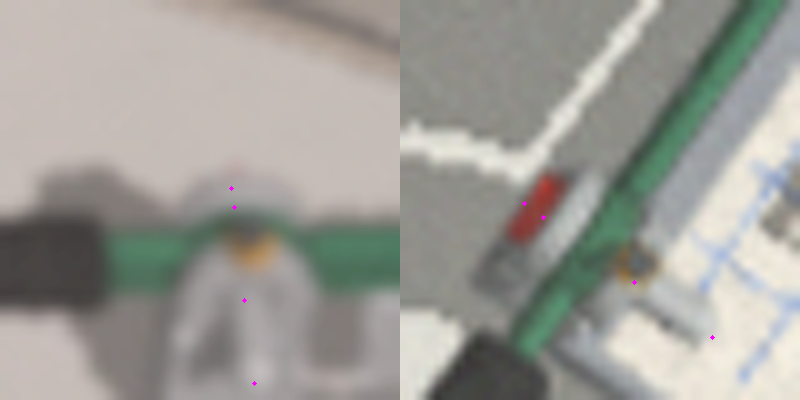

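Run:
```python
from fit2 import proj
from h import *
im=cv2.imread("pics/top5.png").astype(np.float32)
ys=np.arange(30,104,1.0); acc=[]
for x in (-104,-102,-100,-98,-96):
    uv=proj("top",np.array([tw(x,y,80) for y in ys])).astype(np.float32)
    acc.append(cv2.remap(im,uv[None,:,0],uv[None,:,1],cv2.INTER_LINEAR)[0])
a=np.mean(acc[1:4],0)
for y,p in zip(ys,a):
    if y>76 or y<50: print(int(y),p.astype(int),end="; ")
```

```text
30 [145 153 156]; 31 [146 154 158]; 32 [147 155 159]; 33 [146 154 158]; 34 [145 152 156]; 35 [144 152 155]; 36 [143 150 153]; 37 [141 147 150]; 38 [138 143 145]; 39 [136 139 139]; 40 [133 136 135]; 41 [132 135 132]; 42 [130 132 129]; 43 [128 130 127]; 44 [126 127 125]; 45 [124 126 124]; 46 [124 126 125]; 47 [124 125 125]; 48 [124 125 124]; 49 [124 124 123]; 77 [63 76 54]; 78 [65 76 58]; 79 [74 81 69]; 80 [91 95 88]; 81 [108 111 107]; 82 [118 121 118]; 83 [122 124 121]; 84 [120 122 120]; 85 [116 118 115]; 86 [107 109 107]; 87 [92 94 97]; 88 [75 77 89]; 89 [60 62 87]; 90 [48 51 88]; 91 [42 45 91]; 92 [39 43 93]; 93 [40 45 93]; 94 [46 49 91]; 95 [55 57 88]; 96 [68 70 87]; 97 [81 84 91]; 98 [92 95 97]; 99 [ 98 102 102]; 100 [102 107 106]; 101 [105 109 109]; 102 [105 109 110]; 103 [104 109 110];
```

```bash
python3 -c "
from bench import ctrl
print(ctrl.get_clock(),ctrl.close_job())"
```

```text
the job is handed in; nothing more can be done
34.1167 None
```

I handed the job in at 34 s: the blade arm is down on its stop and the lock pin is through the fork and lug with its head flush to within about 1 mm (34 N moved it no further); I touched nothing else, but made no final position check of the pad or loose items.

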